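# Pop a sprung lid and hold it just below its balance point

## Robot

A 7-joint arm with a two-finger parallel gripper is mounted at the origin on a cart in front of the work surface, level with it; the furniture and walls round the work are solid. World frame = base frame: x ahead of the robot, y to its left, z up, the work surface at z = 0. Lengths are in m, angles in rad, forces in N, time in s.
With the tool pointing down it reaches from about 0.35 to 0.9 m from the base axis. Payload 8.1 kg.
Tool frame: the origin (TCP) lies midway between the tips of the shut fingers; the grasp point (between the pads) lies 19 mm behind it; z points along the fingers, y is the direction in which the jaws open and shut (so a half turn about z gives the same grasp; the last joint's range is limited). The gripper opens to 92 mm and grips with 3 to 60 N. Pads are 19 mm wide; open, the fingers measure 130 mm over their backs; the gripper's body (75 mm by 190 mm) begins 47 mm behind the grasp point.
Start: joints at [1.142, 0.434, 0.025, 1.573, -0.012, 1.134, -0.075], TCP at [0.2, -0.592, 0.227] pointing down, gripper open.
Joint ranges: [-2.62, 2.62], [-0.44, 2.09], [-1.27, 1.32], [0.08, 2.57], [-1.32, 4.46], [0.12, 2], [-2.74, 2.74]. Speed limits (rad/s): [2.22, 2.22, 3.01, 3.01, 3.14, 3.14, 3.14].

## Interface

Orientations are given as a rotation vector (axis times angle).
In Python, from cell import monitor, get_image, get_calibration, workorder, look_for, masks_of gives the robot as it stands.
- The arm moves only by the shell command python3 -m crank 'ROWS' [FORCE]. ROWS is JSON, a list of rows, each a list of 3 entries, a list of its own where there are three numbers: the shift along the tool's x, y, z in cm, then the turn about the tool's z in degrees, then the closure in counts, from 0 (fully open) to 255 (shut). A call has 1 to 5 rows; each row shifts and turns the commanded pose from where the row before left it, along the tool's axes as they then stand; what a row does not reach is not made up. A row lasts 1/10 s, in which the tool goes at most 50 mm and 8.59 degrees, less where a joint would pass 70% of its speed; a pose out of reach is approached as far as the arm can. A call with a gripper value outside its range is refused whole. The fingers move at their own pace and stop on an object; FORCE is the grip in N (left out, the last holds). Time passes only in rows, so rows that do not move let the fingers close. It gives the time, the measured TCP pose, the force and the opening at its end, in the units of the state.
- monitor.observe(): the state, without advancing time (a new reading comes with each control period).
- get_image(name): name is "scene" or "side" or "wrist"; returns (picture, depth): 384x512x3 uint8, red, green, blue; 384x512 float32, m along the optical axis (not along the pixel's ray), 0 where there is no reading.
- get_calibration(name): a dict with "fx", "fy", "cx", "cy" (pixels), "D" ([k1, k2, p1, p2, k3] as OpenCV has them; the pictures are not rectified), "R" (3x3) and "t" (3): a world point X has camera coordinates R X + t. Camera axes: x right, y down, z forward; pixel columns grow to the right and rows downward; lengths in m; the calibration is good to about 2 mm. A picture is of the moment at which its call begins: read the wrist's pose just before it. get_calibration takes no time and is no camera call; for the wrist camera it gives the pose at the moment of the call.
- workorder.sign_off(): hands the job in, once; it reports no verdict.
Trained networks look in the newest picture that a camera, given by its name, has taken for a name from the list of things; names that differ only in an ending like _2 or _b are one class to them, and where a whole thing is asked for, a point or a joint stands for the part that bears it (a point fixed in the world has none). Each returns a list of dicts, best first, with "score" (0 to 1); they miss things now and then, are a little off and sometimes report something else, mostly with a low value. They report only what shows in the picture. A call takes as long as a camera call.
- look_for(label, camera): "location" ([x, y, z] in m, in world coordinates, good to about 4 mm: the middle of the surface that is visible of it).
- masks_of(label, camera): "region" (384x512 bool, what is visible of it).
The state is a dict: "clock": time; "joints": joint angles; "dq": joint speeds; "joint_efforts": joint torques, N m; "position": TCP position; "ee_rot": TCP orientation; "force": force on the tool from outside, world axes, zero at the start; "ft_torque": the same for the moment, N m; "width": opening from 0.0 (shut) to 1.0 (fully open).
Only numpy, scipy, OpenCV 4.12 (cv2) and the standard library are available. Lean on these libraries where they do the work, as an engineer would, in place of code of your own. Each camera call takes 0.05 s, during which the arm holds its last target.

## Task

The gas strut on this steel box's lid has just been refitted, and I want to mark where the lid balances. Press the push button on the front latch fully down and let it come up again so that the lid pops ajar, then take the lid by its pull bar and raise it past its balance point without letting it reach its open stop, bring it back and hold it still just below that point (balance is at 46 degrees of opening; anywhere from about 1 to 9 degrees short of it will do). Finish while still holding the lid there, never let it fly up or drop fast, and leave the tools around the box where they lie.

Things in the scene. Friction and masses are not known exactly. Their poses are not given: they have to be found in the camera images.
- cubby_box: Grey painted sheet-steel box with a lid, 210 (its x) x 160 (its y) x 100 mm high, fixed on the table left of the drill vice, front (its -x side, with the latch) roughly to the robot. Origin: centre of its underside; x from front to rear (hinge side), z up. A dark latch case, 46 mm wide, projects from mid-front to 151 mm in front of the origin; its top is at z = 105 mm.
- hinge (a point): Point on the lid's hinge axis, fixed to the box in the middle of its rear top edge: 109 mm behind the box's origin and 106 mm above the table. Its axes are those of the box; the hinge axis is its y axis.
- lid (a joint): Opening angle of the lid, rad: 0 shut (latched, up to 0.01 of play), stop at 1.15. Two spring pins pop it to 0.11-0.12 once unlatched. A gas strut in the box helps to lift it: balance at 0.80 (46 degrees); below, the lid sinks if let go (it needs about 6 N up at the bar when nearly shut, 0.1 to 1.5 N just below balance); above, the strut pushes it on up to the stop.
- lid_handle (a point): Centre of the pull bar on the lid: steel, 10 mm thick, along the box's y, 76 mm straight, legs at its ends, 43 mm above the lid's plate. It is 165 cos a - 44 sin a mm in front of the hinge axis and 165 sin a + 44 cos a mm above it at lid angle a (rad; 150 mm above the table when shut). Pinched front to back from above, it turns between the pads as the lid swings.
- latch_button (a joint): Travel of the push button in m: 0 up, 0.006 fully down. It needs 2 N to start and 6 N to go fully down, and springs back. Fully down it pulls the hook off the lid.
- button_top (a point): Centre of the top of the round bare steel push button, 20 mm in diameter, on top of the latch case: 133 mm in front of the box's origin, 118.5 mm above the table when up, 24 mm in front of the lid's front edge. Pressed straight down.
- screwdriver_1: Bystander: screwdriver with a blue handle, 200 mm long, lying on the table; origin at the centre of its underside.
- scribe_punch: Bystander: dark steel punch, 150 mm long and 11 mm thick, lying in front of the vice; origin at the centre of its underside.
- lid_edge (a point): Middle of the lid's front top edge, 218 mm in front of the hinge axis, 107 mm above the table when shut. The lid is a grey steel plate, 218 deep x 166 wide x 3 mm with 14 mm deep turned-down edges, 1.5 kg, with a black rubber pad on its rear half.

How it is judged:
On the way, in this order (a step that is already met when the one before it is completed fails the run):
1. the latch button is pressed fully down (value of joint latch_button above 0.0052 m), for 0.1 s.
2. the button is let up again and the lid has popped ajar (value of joint latch_button below 0.0015 m and value of joint lid above 0.06 rad), for 0.1 s.
3. the lid is raised past its balance point (value of joint lid above 0.83 rad), for 0.1 s.
At the end, for the whole second after the job is handed in: The lid stands still (under 0.05 rad/s) between 0.63 and 0.787 rad, that is just below its balance point at 0.80, carried by the robot (contact force on the lid over 0.03 N: without that it would sink), with the latch button up (value of joint lid between 0.63 and 0.787 rad and velocity of joint lid between -0.05 and 0.05 rad/s and contact force between any of the fingers, the arm and lid above 0.03 N and value of joint latch_button below 0.0015 m); the arm keeps its last pose, push and grip.
It fails at once if the lid runs up to its open stop (value of joint lid above 1.12 rad).
It fails at once if the lid flies up or drops (velocity of joint lid above 3 rad/s or velocity of joint lid below -3 rad/s).
It fails at once if a tool beside the box is pushed away (distance of any of screwdriver_1, scribe_punch from where it was at the start of the episode above 0.03 m).
It also fails if it takes over 48 s, if anything falls off the work surface, if the arm or the gripper's body presses on something with over 40 N, if the wrist force passes 120 N, or if a joint passes its speed limit or range.

## Working session

There is one attempt and no reset: what is moved stays moved. The work goes in short steps, Python scripts to look and compute and a shell command to move; the robot and the scene stay as the last step left them, time stands still between calls to the robot, and variables do not carry over. Pictures are saved under pics/ and viewed, and the job is handed in when it is done.

```bash
ls; mkdir -p pics; python3 - <<'E'
from cell import monitor,get_image,get_calibration,look_for
import cv2
print(monitor.observe())
for n in ["scene","side"]:
    p,d=get_image(n); cv2.imwrite(f"pics/{n}0.png",p[:,:,::-1])
    for l in ["cubby_box","lid_handle","button_top","lid_edge","screwdriver_1","scribe_punch"]:
        r=look_for(l,n); print(n,l,[(x["score"],x["location"]) for x in r[:2]])
E
```

```text
pics
{'clock': 0.0, 'joints': array([ 1.14240409,  0.43523078,  0.0249617 ,  1.5741378 , -0.01161143,
        1.13400042, -0.07508762]), 'dq': array([ 0.00023971,  0.00028381, -0.00085702,  0.00185967, -0.00062668,
        0.00014763, -0.00134303]), 'joint_efforts': array([-3.65080505e-04, -6.67845011e+01,  9.84906927e-01, -3.14462686e+01,
       -6.04222692e-02,  4.28609911e-02,  1.81037103e-04]), 'position': array([ 0.19981863, -0.59163025,  0.22592426]), 'ee_rot': array([-3.09845479e+00, -5.09154992e-01,  6.19354285e-04]), 'force': array([ 0.15539711, -0.26803215, -0.23227369]), 'ft_torque': array([-0.04954746, -0.02569048,  0.05935658]), 'width': 0.9972412672573288}
scene cubby_box [(0.64, [0.5407, 0.3067, 0.1094])]
scene lid_handle [(0.89, [0.5568, 0.2971, 0.1088])]
scene button_top [(0.35, [0.56, 0.2968, 0.1074])]
scene lid_edge [(0.65, [0.5604, 0.2983, 0.1097])]
scene screwdriver_1 [(0.74, [0.3664, -0.0449, 0.0155])]
scene scribe_punch [(0.58, [0.388, 0.1188, 0.0089])]
side cubby_box [(0.95, [0.536, 0.2348, 0.1066]), (0.59, [0.3631, -0.0697, 0.0175])]
side lid_handle [(0.79, [0.5623, 0.2642, 0.1079])]
side button_top [(0.4, [0.4412, 0.2543, 0.1142])]
side lid_edge [(0.67, [0.5558, 0.2589, 0.1088])]
side screwdriver_1 [(0.95, [0.3648, -0.0713, 0.017])]
side scribe_punch [(0.76, [0.3927, 0.1118, 0.0088])]
```

View pics/scene0.png

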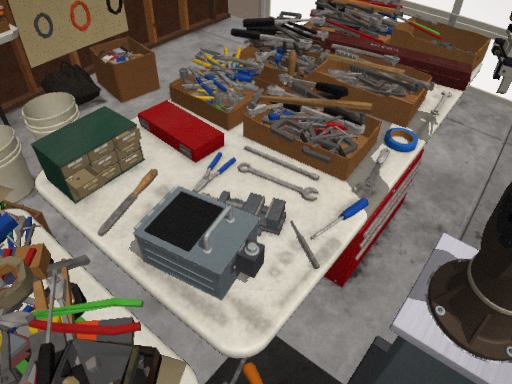

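View pics/side0.png

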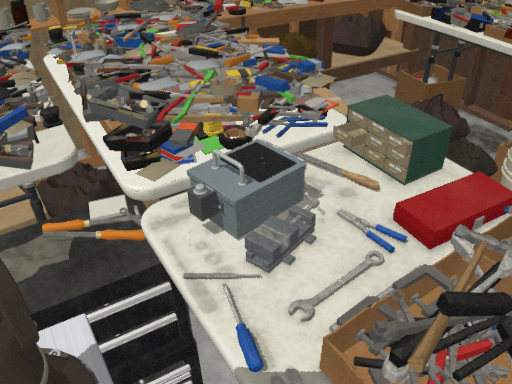

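The scene picture shows the box's lid around (200,225), the pull bar at (213,232) and the latch with its button at (250,252). The side picture shows the bar at (230,160) and the button at (200,187). I'll fit the lid outline, bar and button from depth.

```bash
cat > h.py <<'E'
import numpy as np, cv2
from cell import *
def cloud(n):
    p,d=get_image(n); c=get_calibration(n)
    K=np.array([[c["fx"],0,c["cx"]],[0,c["fy"],c["cy"]],[0,0,1.]])
    v,u=np.mgrid[0:384,0:512]
    q=cv2.undistortPoints(np.stack([u.ravel(),v.ravel()],1).astype(np.float64)[:,None],K,np.array(c["D"],float))[:,0]
    X=np.c_[q*d.ravel()[:,None],d.ravel()]
    W=(X-np.array(c["t"]))@np.array(c["R"])
    W[d.ravel()<=0]=np.nan
    return p,W.reshape(384,512,3)
E
python3 - <<'E'
from h import *
for n in ["scene","side"]:
    p,W=cloud(n); P=W.reshape(-1,3); P=P[np.isfinite(P).all(1)]
    P=P[(P[:,0]>.3)&(P[:,0]<.75)&(P[:,1]>.1)&(P[:,1]<.5)]
    np.save(n+".npy",P)
    A=P[(P[:,2]>.1)&(P[:,2]<.116)]
    print(n,len(A),cv2.minAreaRect(A[:,:2].astype(np.float32)*1000), np.median(A[:,2]))
    H=P[(P[:,2]>.138)&(P[:,2]<.165)]
    print(" bar",len(H),H.mean(0),cv2.minAreaRect(H[:,:2].astype(np.float32)*1000),H[:,2].max())
    print(np.histogram(P[:,2],bins=np.arange(.09,.17,.005)))
E
```

```text
scene 6351 ((605.294189453125, 305.36083984375), (370.611328125, 232.25021362304688), 33.64637756347656) 0.10862595331338086
 bar 298 [0.51150587 0.32944782 0.15392614] ((508.3639221191406, 362.83319091796875), (21.70566749572754, 275.1128845214844), 4.945647716522217) 0.16305384570813836
(array([ 123,  235,  452, 3643, 2239,   87,   19,   13,   14,   16,   13,
         25,  136,   90,   28,    0]), array([0.09 , 0.095, 0.1  , 0.105, 0.11 , 0.115, 0.12 , 0.125, 0.13 ,
       0.135, 0.14 , 0.145, 0.15 , 0.155, 0.16 , 0.165, 0.17 ]))
side 4193 ((608.7755737304688, 303.25653076171875), (373.8106994628906, 232.35504150390625), 33.26443862915039) 0.10806663795812879
 bar 222 [0.51777627 0.29520502 0.15198774] ((511.3966064453125, 359.59796142578125), (18.718461990356445, 281.05633544921875), 5.895690441131592) 0.16205106472173622
(array([ 160,  283,  410, 2467, 1306,   61,   18,   18,   17,   21,   18,
         37,  102,   49,   10,    0]), array([0.09 , 0.095, 0.1  , 0.105, 0.11 , 0.115, 0.12 , 0.125, 0.13 ,
       0.135, 0.14 , 0.145, 0.15 , 0.155, 0.16 , 0.165, 0.17 ]))
```

```bash
python3 - <<'E'
import numpy as np,cv2
from scipy.ndimage import label
for n in ["scene","side"]:
    P=np.load(n+".npy")
    def comp(zl,zh,dil=5):
        A=P[(P[:,2]>zl)&(P[:,2]<zh)]
        g=np.zeros((450,400),np.uint8)
        ix=((A[:,0]-.3)*1000).astype(int);iy=((A[:,1]-.1)*1000).astype(int)
        g[ix,iy]=1; g=cv2.dilate(g,np.ones((dil,dil),np.uint8))
        L,k=label(g); c=np.bincount(L.ravel());c[0]=0
        return [A[L[ix,iy]==i] for i in np.argsort(-c)[:3]]
    for nm,zl,zh in [("lid",.104,.114),("bar",.143,.165),("btn",.114,.124)]:
        for A in comp(zl,zh):
            if len(A)>15: print(n,nm,len(A),A.mean(0).round(4),cv2.minAreaRect(A[:,:2].astype(np.float32)*1000))
E
```

```text
scene lid 5969 [0.5634 0.2904 0.109 ] ((554.9166259765625, 280.05096435546875), (262.79644775390625, 167.36541748046875), 10.81998348236084)
scene bar 216 [0.517  0.2792 0.1531] ((519.0765991210938, 274.2237243652344), (10.18250846862793, 97.03489685058594), 10.835686683654785)
scene bar 69 [0.4936 0.4951 0.159 ] ((496.6017150878906, 497.5009460449219), (20.923877716064453, 10.396588325500488), 30.55171012878418)
scene btn 67 [0.4432 0.2578 0.1177] ((443.8985900878906, 257.1037292480469), (18.525798797607422, 19.230234146118164), 58.02333068847656)
side lid 3856 [0.5678 0.2704 0.1088] ((558.1334228515625, 278.98846435546875), (265.390869140625, 171.06637573242188), 11.214447975158691)
side bar 175 [0.5211 0.2647 0.1521] ((520.8134155273438, 269.69476318359375), (9.387873649597168, 100.19801330566406), 12.048540115356445)
side bar 30 [0.4962 0.4923 0.1578] ((497.3432922363281, 493.71588134765625), (12.008712768554688, 15.961446762084961), 75.72298431396484)
side btn 48 [0.4452 0.254  0.1168] ((445.3245849609375, 254.43138122558594), (19.236867904663086, 18.591337203979492), 64.68586730957031)
side btn 18 [0.5115 0.3138 0.119 ] ((512.7581787109375, 314.47235107421875), (12.073884963989258, 5.925974369049072), 14.886270523071289)
side btn 20 [0.5293 0.2235 0.1184] ((529.1808471679688, 223.19097900390625), (5.841647624969482, 8.6543607711792), 61.85039520263672)
```

Lid outline, bar and button all agree: yaw about 11°, button at (0.4447, 0.2558), bar at (0.520, 0.271), and the button-to-bar distance is 77 mm as it should be. I'm starting the transit and closing the fingers.

```bash
python3 -m crank '[[[3.4,-3.1,0],0,255],[[3.4,-3.1,0],0,255],[[3.4,-3.1,0],0,255],[[3.4,-3.1,0],0,255],[[3.4,-3.1,0],0,255]]' 20; python3 -c "
from cell import monitor;s=monitor.observe();print(s['joints'].round(2),s['position'])"
```

```text
clock: 1.3
position: [0.3122, -0.3893, 0.227]
ee_rot: [3.099, 0.509, 0.001]
force: [0.7, 0.3, 0.6]
width: 0.616
[ 0.84  0.23 -0.07  1.87  0.02  1.04 -0.48] [ 0.31215084 -0.389256    0.2269598 ]
```

```bash
python3 -m crank '[[[3.4,-3.1,0],1.5,255],[[3.4,-3.1,0],1.5,255],[[3.4,-3.1,0],1.5,255],[[3.4,-3.1,0],1.5,255],[[3.4,-3.1,0],1.5,255]]'; python3 -m crank '[[[1.4,-4.3,0],0,255],[[1.4,-4.3,0],0,255],[[1.4,-4.3,0],0,255],[[1.4,-4.3,0],0,255],[[1.4,-4.3,0],0,255]]';  python3 -c "
from cell import monitor;s=monitor.observe();print(s['joints'].round(2),s['position'])"
```

```text
clock: 1.8
position: [0.4339, -0.1943, 0.2271]
ee_rot: [3.126, 0.303, 0.001]
force: [1.0, -0.2, -0.2]
width: 0.179
clock: 2.3
position: [0.4603, 0.0303, 0.227]
ee_rot: [3.126, 0.305, 0.001]
force: [1.3, 0.7, 0.0]
width: 0.004
[ 0.13  0.2  -0.37  1.93  0.08  1.03 -1.65] [0.46032588 0.03034516 0.22704648]
```

```bash
cat > w.py <<'E'
from h import *
from scipy.spatial.transform import Rotation as Ro
import sys
def to(x,y,z,yaw):
    s=monitor.observe(); R=Ro.from_rotvec(s["ee_rot"]).as_matrix()
    cur=np.degrees(np.arctan2(R[1,0],R[0,0]))
    print("t",round(s["clock"],2),"pos",s["position"].round(4),"yaw",cur.round(2),"F",s["force"].round(1),"w",round(s["width"],3),"q",s["joints"].round(2))
    print("shift cm",(R.T@(np.array([x,y,z])-s["position"])*100).round(2),"turn",round((cur-yaw+180)%360-180,2))
if __name__=="__main__": to(*map(float,sys.argv[1:]))
E
python3 w.py .4447 .2558 .2 11
```

```text
t 2.3 pos [0.4603 0.0303 0.227 ] yaw 11.15 F [1.3 0.7 0. ] w 0.004 q [ 0.13  0.2  -0.37  1.93  0.08  1.03 -1.65]
shift cm [  2.82 -22.42   2.7 ] turn 0.15
```

```bash
python3 -m crank '[[[0.5,-4.3,0],0,255],[[0.5,-4.3,0],0,255],[[0.5,-4.3,0],0,255],[[0.5,-4.3,0],0,255],[[0,-2,0],0,255]]'; python3 -m crank '[[[0,0,0],0,255]]'; python3 w.py .4447 .2558 .14 11
```

```text
clock: 2.8
position: [0.4419, 0.2252, 0.2271]
ee_rot: [-3.124, -0.312, -0.001]
force: [-0.1, -0.1, 0.3]
width: 0.007
clock: 2.9
position: [0.4416, 0.2246, 0.2269]
ee_rot: [-3.124, -0.314, -0.0]
force: [0.3, 0.3, 0.8]
width: 0.005
t 2.9 pos [0.4416 0.2246 0.2269] yaw 11.48 F [0.3 0.3 0.8] w 0.005 q [-0.19  0.27 -0.48  1.85  0.14  1.06 -2.09]
shift cm [ 0.92 -2.98  8.7 ] turn 0.48
```

```bash
python3 -m crank '[[[0.9,-3,0],0.5,255],[[0,0,2.7],0,255],[[0,0,2],0,255],[[0,0,0],0,255]]'; python3 w.py .4447 .2558 .112 11; python3 - <<'E'
from h import *
for n in ["side","scene","wrist"]:
    p,W=cloud(n); cv2.imwrite(f"pics/{n}1.png",p[:,:,::-1])
    if n=="wrist":
        P=W.reshape(-1,3);P=P[np.isfinite(P).all(1)]
        for nm,zl,zh in [("bar",.145,.165),("btn",.114,.123)]:
            A=P[(P[:,2]>zl)&(P[:,2]<zh)&(P[:,0]>.4)&(P[:,0]<.56)&(P[:,1]>.2)&(P[:,1]<.34)]
            if len(A)>5: print(nm,len(A),A.mean(0),cv2.minAreaRect(A[:,:2].astype(np.float32)*1000))
E
```

```text
clock: 3.3
position: [0.4448, 0.2498, 0.1774]
ee_rot: [3.125, 0.29, -0.006]
force: [0.1, -0.4, 0.3]
width: 0.001
t 3.3 pos [0.4448 0.2498 0.1774] yaw 10.6 F [ 0.1 -0.4  0.3] w 0.001 q [-0.25  0.35 -0.47  1.88  0.19  0.96 -2.19]
shift cm [ 0.13 -0.61  6.54] turn -0.4
bar 2505 [0.5230182  0.27207827 0.15496618] ((523.1954345703125, 272.296875), (10.078397750854492, 99.90631103515625), 11.133536338806152)
btn 572 [0.47084454 0.26942184 0.11726917] ((516.242431640625, 269.6715087890625), (143.60565185546875, 81.54814147949219), 36.50595474243164)
```

View pics/wrist1.png

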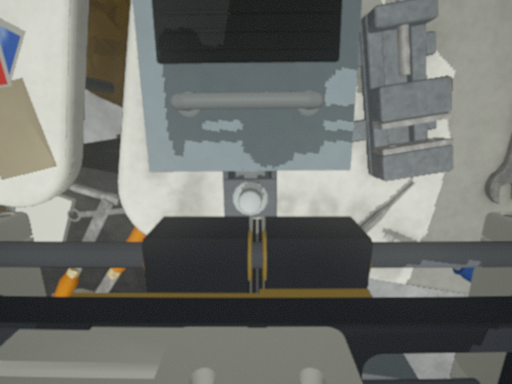

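View pics/side1.png

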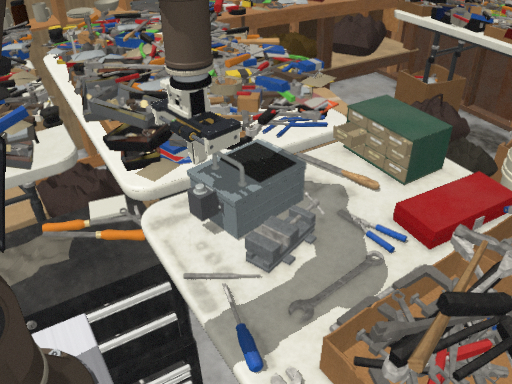

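The wrist picture shows the button at (250,198), just ahead of the closed fingertips at (257,255), with the bar at (247,100). I'll fix the button position from those pixels.

```bash
python3 - <<'E'
from h import *
p,W=cloud("wrist")
w=W[180:216,230:270].reshape(-1,3); a=w[(w[:,2]>.113)&(w[:,2]<.124)]
print(len(a),a.mean(0),cv2.minAreaRect(a[:,:2].astype(np.float32)*1000))
for l in ["button_top","lid_handle"]: print([(x["score"],x["location"]) for x in look_for(l,"wrist")[:2]])
E
python3 w.py .4455 .2565 .122 11
```

```text
449 [0.44791974 0.25771919 0.11759092] ((447.3134460449219, 257.89666748046875), (19.21047592163086, 18.793781280517578), 10.577632904052734)
[(0.64, [0.446, 0.2568, 0.1143])]
[(0.66, [0.5354, 0.2703, 0.1089])]
t 3.6 pos [0.4465 0.252  0.1808] yaw 10.63 F [ 0.5  0.2 -0.5] w 0.007 q [-0.25  0.34 -0.47  1.88  0.19  0.96 -2.19]
shift cm [-0.03 -0.45  5.88] turn -0.37
```

```bash
python3 -m crank '[[[0,-0.4,2],-0.3,255],[[0,0,2],0,255],[[0,0,1.3],0,255],[[0,0,0],0,255]]' 30; python3 w.py .446 .2568 .113 11
```

```text
clock: 4.0
position: [0.4444, 0.2552, 0.1256]
ee_rot: [3.126, 0.3, -0.003]
force: [0.0, 0.8, -0.6]
width: 0.006
t 4.0 pos [0.4444 0.2552 0.1256] yaw 10.95 F [ 0.   0.8 -0.6] w 0.006 q [-0.28  0.41 -0.45  1.94  0.24  0.85 -2.24]
shift cm [ 0.19 -0.12  1.26] turn -0.05
```

```bash
python3 -m crank '[[[0.1,-0.1,0.5],0,255],[[0,0,0.4],0,255],[[0,0,0.3],0,255],[[0,0,0],0,255]]'; python3 w.py .446 .2568 .112 11
```

```text
clock: 4.4
position: [0.4463, 0.2575, 0.1151]
ee_rot: [-3.127, -0.3, -0.002]
force: [-0.1, -0.3, 4.3]
width: 0.003
t 4.4 pos [0.4463 0.2575 0.1151] yaw 10.96 F [-0.1 -0.3  4.3] w 0.003 q [-0.29  0.43 -0.45  1.94  0.25  0.82 -2.25]
shift cm [-0.05  0.06  0.31] turn -0.04
```

```bash
python3 -m crank '[[[0,0,0.2],0,255],[[0,0,0.15],0,255],[[0,0,0.1],0,255],[[0,0,0],0,255],[[0,0,0],0,255]]'; python3 w.py .446 .2568 .112 11
```

```text
clock: 4.9
position: [0.4465, 0.2576, 0.112]
ee_rot: [-3.127, -0.3, -0.004]
force: [-3.1, -4.0, 22.1]
width: 0.005
t 4.9 pos [0.4465 0.2576 0.112 ] yaw 10.96 F [-3.1 -4.  22.1] w 0.005 q [-0.29  0.43 -0.45  1.95  0.25  0.81 -2.25]
shift cm [-0.06  0.07  0.  ] turn -0.04
```

The force has jumped to 22 N, so the button is bottomed. Releasing it straight up now.

```bash
python3 -m crank '[[[0,0,0],0,255],[[0,0,-0.5],0,255],[[0,0,-2],0,255],[[0,0,-4],0,255],[[0,0,-4],0,255]]'; python3 - <<'E'
from h import *
for n in ["side","wrist"]:
    p,W=cloud(n); cv2.imwrite(f"pics/{n}2.png",p[:,:,::-1])
    P=W.reshape(-1,3);P=P[np.isfinite(P).all(1)]
    A=P[(P[:,2]>.148)&(P[:,2]<.19)&(P[:,0]>.48)&(P[:,0]<.56)&(P[:,1]>.2)&(P[:,1]<.34)]
    if len(A)>5: print(n,len(A),A.mean(0),np.percentile(A[:,2],[50,98]),cv2.minAreaRect(A[:,:2].astype(np.float32)*1000))
E
python3 w.py .446 .2568 .2 11
```

```text
clock: 5.4
position: [0.445, 0.2566, 0.2158]
ee_rot: [3.126, 0.3, -0.003]
force: [0.1, -0.1, 0.0]
width: 0.009
side 226 [0.52621497 0.26537808 0.16610317] [0.16851586 0.1735792 ] ((526.0341186523438, 271.1649475097656), (11.539555549621582, 101.24515533447266), 11.292174339294434)
wrist 1988 [0.52808141 0.27349917 0.16875806] [0.16949971 0.17159625] ((527.744873046875, 273.0439758300781), (11.401687622070312, 100.28852081298828), 11.00348949432373)
t 5.5 pos [0.4479 0.259  0.22  ] yaw 10.96 F [-0.1 -0.6 -0.6] w 0.005 q [-0.24  0.31 -0.49  1.82  0.17  1.05 -2.17]
shift cm [-0.24  0.19  2.  ] turn -0.04
```

View pics/side2.png

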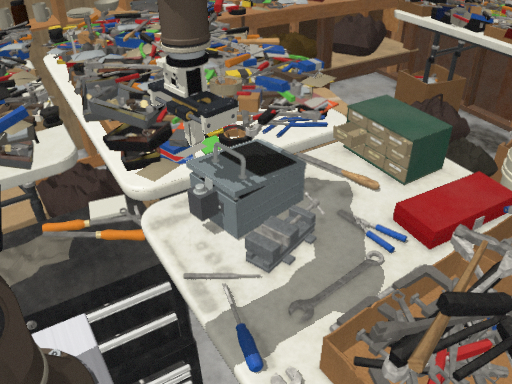

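The side picture shows the lid ajar with its front edge raised at (195,180), and the bar at about (230,158). Next I move over the bar, turn the jaws front to back and open them.

```bash
python3 -m crank '[[[4,0,-0.5],0,80],[[4,0,0],0,80],[[0,0,0],-8.3,80],[[0,0,0],-8.3,80],[[0,0,0],-8.3,80]]'; python3 -m crank '[[[0,0,0],-8.3,80],[[0,0,0],-8.3,80],[[0,0,0],-8.3,80],[[0,0,0],-8.3,80],[[0,0,0],-8.3,80]]';python3 -m crank '[[[0,0,0],-8.3,80],[[0,0,0],-8.3,80],[[0,0,0],-7,80],[[0,0,0],0,80]]'; python3 w.py .527 .272 .149 101
```

```text
clock: 6.0
position: [0.5242, 0.2721, 0.2191]
ee_rot: [2.986, 0.976, -0.002]
force: [-0.7, 0.6, -0.0]
width: 0.393
clock: 6.5
position: [0.5241, 0.272, 0.2193]
ee_rot: [-2.446, -1.971, 0.002]
force: [0.4, 0.2, -0.6]
width: 0.682
clock: 6.9
position: [0.5241, 0.2719, 0.2192]
ee_rot: [-1.996, -2.425, 0.002]
force: [0.4, -0.4, 0.1]
width: 0.688
t 6.9 pos [0.5241 0.2719 0.2192] yaw 101.07 F [ 0.4 -0.4  0.1] w 0.688 q [-0.02  0.51 -0.81  1.62  0.39  1.18 -0.73]
shift cm [-0.05  0.3   7.02] turn 0.07
```

```bash
python3 -m crank '[[[0,0.3,2],0,80],[[0,0,2],0,80],[[0,0,1.5],0,80],[[0,0,1.3],0,80],[[0,0,0],0,80]]'; python3 w.py .527 .272 .149 101;python3 - <<'E'
from h import *
for n in ["side","wrist"]:
    p,W=cloud(n); cv2.imwrite(f"pics/{n}3.png",p[:,:,::-1])
E
```

```text
clock: 7.4
position: [0.5264, 0.2722, 0.1503]
ee_rot: [-2.0, -2.422, 0.005]
force: [-0.5, 0.5, 0.3]
width: 0.68
t 7.4 pos [0.5264 0.2722 0.1503] yaw 100.91 F [-0.5  0.5  0.3] w 0.68 q [-0.05  0.58 -0.78  1.7   0.46  1.06 -0.78]
shift cm [-0.03  0.05  0.13] turn -0.09
```

View pics/side3.png

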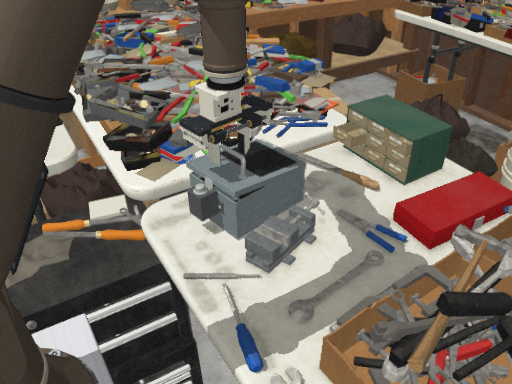

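View pics/wrist3.png

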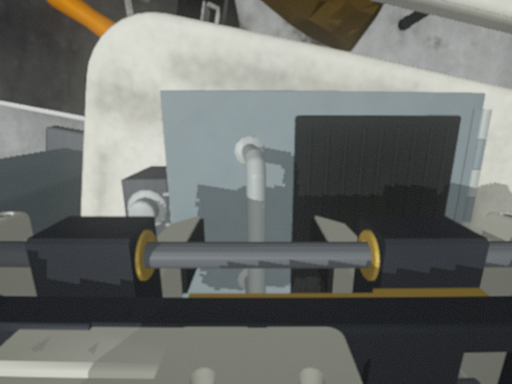

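The wrist picture shows the bar (256,200 to 256,290) centred between the pads at (180,245) and (340,245). The side picture agrees. Closing.

```bash
python3 -m crank '[[[0,0,0],0,255],[[0,0,0],0,255],[[0,0,0],0,255],[[0,0,0],0,255],[[0,0,0],0,255]]' 30; python3 -m crank '[[[0,0,0],0,255],[[0,0,0],0,255]]'; python3 w.py .527 .272 .149 101
```

```text
clock: 8.0
position: [0.5274, 0.2729, 0.1524]
ee_rot: [1.999, 2.423, 0.0]
force: [0.1, 0.6, -0.9]
width: 0.301
clock: 8.2
position: [0.5273, 0.2728, 0.1522]
ee_rot: [1.999, 2.423, -0.0]
force: [-0.3, 0.5, 0.4]
width: 0.125
t 8.2 pos [0.5273 0.2728 0.1522] yaw 100.96 F [-0.3  0.5  0.4] w 0.125 q [-0.04  0.58 -0.78  1.7   0.46  1.06 -0.78]
shift cm [-0.08 -0.05  0.32] turn -0.04
```

```bash
python3 -m crank '[[[0,0,0],0,255],[[0,0,0],0,255]]'; python3 - <<'E'
import numpy as np
a=np.r_[.115:.92:.05]
f=165*np.cos(a)-44*np.sin(a);u=165*np.sin(a)+44*np.cos(a)
for i in range(1,len(a)): print(round(a[i],3),"y",round((f[i-1]-f[i])/10,2),"z",round((u[i-1]-u[i])/10,2))
E
```

```text
clock: 8.4
position: [0.5267, 0.2728, 0.1521]
ee_rot: [-1.998, -2.423, 0.002]
force: [-3.9, -1.4, 2.3]
width: 0.097
0.165 y 0.33 z -0.79
0.215 y 0.37 z -0.77
0.265 y 0.41 z -0.75
0.315 y 0.45 z -0.73
0.365 y 0.48 z -0.7
0.415 y 0.52 z -0.68
0.465 y 0.55 z -0.65
0.515 y 0.58 z -0.62
0.565 y 0.61 z -0.59
0.615 y 0.64 z -0.56
0.665 y 0.67 z -0.53
0.715 y 0.69 z -0.5
0.765 y 0.72 z -0.46
0.815 y 0.74 z -0.42
0.865 y 0.76 z -0.39
0.915 y 0.78 z -0.35
```

Gripped: the opening is 9 mm, which matches the bar. Raising along the arc.

```bash
python3 -m crank '[[[0,0,0],0,255],[[0,0.33,-0.79],0,255],[[0,0.37,-0.77],0,255],[[0,0.41,-0.75],0,255],[[0,0,0],0,255]]'; cat > ang.py <<'E'
from h import *
from scipy.spatial.transform import Rotation as Ro
s=monitor.observe();R=Ro.from_rotvec(s["ee_rot"]).as_matrix()
g=s["position"]-0.019*R[:,2]
b=np.array([np.cos(np.radians(11)),np.sin(np.radians(11))])
bar0=np.array([.5268,.2728]); a0=.115
f0=165*np.cos(a0)-44*np.sin(a0)
F=f0-1000*b@(g[:2]-bar0); U=1000*(g[2])-106
r=np.hypot(F,U)
print("t",s["clock"],"a est",np.arctan2(U,F)-np.arctan2(44,165),"r",r,"(170.8) lat mm",1000*np.array([-b[1],b[0]])@(g[:2]-bar0),"F",s["force"].round(1),"w",s["width"],s["position"].round(4),s["joints"].round(2))
E
python3 ang.py
```

```text
clock: 8.9
position: [0.538, 0.275, 0.1765]
ee_rot: [-1.999, -2.423, 0.002]
force: [-7.9, -0.7, -1.1]
width: 0.098
t 8.9 a est 0.2847811818346391 r 172.4912318702188 (170.8) lat mm -0.0035233806363474825 F [-7.9 -0.7 -1.1] w 0.09761473666590476 [0.538  0.275  0.1765] [-0.04  0.57 -0.78  1.64  0.44  1.12 -0.75]
```

```bash
python3 -m crank '[[[0,0.35,-0.75],0,255],[[0,0.43,-0.7],0,255],[[0,0.5,-0.68],0,255],[[0,0.55,-0.65],0,255],[[0,0,0],0,255]]'; python3 ang.py
```

```text
clock: 9.4
position: [0.5572, 0.2788, 0.2046]
ee_rot: [2.0, 2.422, 0.002]
force: [-3.4, -0.8, -1.7]
width: 0.096
t 9.4 a est 0.4828408575831574 r 173.69356058305738 (170.8) lat mm 0.032989052267726686 F [-3.4 -0.8 -1.7] w 0.09610893803423053 [0.5572 0.2788 0.2046] [-0.04  0.57 -0.79  1.56  0.43  1.19 -0.72]
```

```bash
python3 -m crank '[[[0,0.56,-0.61],0,255],[[0,0.6,-0.58],0,255],[[0,0.62,-0.55],0,255],[[0,0.65,-0.52],0,255],[[0,0,0],0,255]]'; python3 ang.py; python3 - <<'E'
from h import *
p,W=cloud("side"); cv2.imwrite("pics/side4.png",p[:,:,::-1])
E
```

```text
clock: 9.9
position: [0.5809, 0.2835, 0.2277]
ee_rot: [1.999, 2.422, 0.002]
force: [-5.3, -2.9, 5.4]
width: 0.096
t 9.9 a est 0.6749509640121009 r 174.77448720808687 (170.8) lat mm 0.11896472517585358 F [-5.3 -2.9  5.4] w 0.09569310877794164 [0.5809 0.2835 0.2277] [-0.05  0.59 -0.78  1.47  0.42  1.26 -0.69]
```

View pics/side4.png

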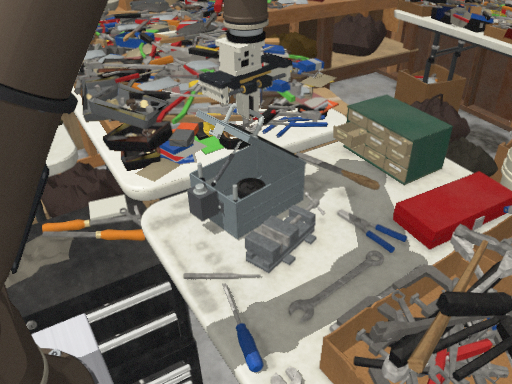

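The side picture shows the lid swinging up with the gripper at about 38°, the bar still held at (250,118). Continuing past balance, with a plane-fit of the lid as an independent angle check.

```bash
python3 -m crank '[[[0,0.65,-0.48],0,255],[[0,0.68,-0.44],0,255],[[0,0.7,-0.4],0,255],[[0,0.73,-0.37],0,255],[[0,0,0],0,255]]'; python3 ang.py; cat > pl.py <<'E'
from h import *
b=np.array([np.cos(np.radians(11)),np.sin(np.radians(11))])
for n in ["scene","side","wrist"]:
    p,W=cloud(n); cv2.imwrite(f"pics/{n}5.png",p[:,:,::-1])
    P=W.reshape(-1,3);P=P[np.isfinite(P).all(1)]
    d=P[:,:2]-np.array([.5268,.2728]); a0=.115
    F=.165*np.cos(a0)-.044*np.sin(a0)-d@b; L=d@np.array([-b[1],b[0]]); Z=P[:,2]-.106
    m=(abs(L)<.08)&(F>.02)&(Z>.02)&(np.hypot(F,Z)<.215)
    F,Z,L=F[m],Z[m],L[m]; ang=np.arctan2(Z,F)
    h,e=np.histogram(ang,bins=np.arange(0,1.5,.02)); k=h.argmax()
    s=abs(ang-(e[k]+.01))<.04
    for _ in range(3):
        A=np.c_[F[s],np.ones(s.sum())]; c=np.linalg.lstsq(A,Z[s],rcond=None)[0]
        s=abs(Z-F*c[0]-c[1])<.006
    print(n,s.sum(),"angle",np.arctan(c[0]),"offset mm",1000*c[1]*np.cos(np.arctan(c[0])))
E
python3 pl.py
```

```text
clock: 10.45
position: [0.6091, 0.2889, 0.2448]
ee_rot: [1.999, 2.421, 0.005]
force: [-2.5, -2.3, 7.2]
width: 0.1
t 10.45 a est 0.8660950644371808 r 174.72076975058704 (170.8) lat mm 0.12335535043200653 F [-2.5 -2.3  7.2] w 0.10030220260364953 [0.6091 0.2889 0.2448] [-0.07  0.62 -0.77  1.37  0.43  1.32 -0.66]
scene 669 angle 0.8173198704611393 offset mm 6.965255904671756
side 474 angle 0.856011525266146 offset mm -1.4692026664149984
wrist 22114 angle 0.8202332976012096 offset mm 7.723426645066792
```

```bash
python3 -m crank '[[[0,0.75,-0.32],0,255],[[0,0.77,-0.28],0,255],[[0,0,0],0,255],[[0,0,0],0,255]]'; python3 ang.py;python3 pl.py
```

```text
clock: 11.0
position: [0.6237, 0.2918, 0.2507]
ee_rot: [1.999, 2.422, 0.005]
force: [-1.3, -1.0, 7.3]
width: 0.099
t 11.0 a est 0.9577208092668381 r 174.41519571451454 (170.8) lat mm 0.1654061703958092 F [-1.3 -1.   7.3] w 0.09899751139040858 [0.6237 0.2918 0.2507] [-0.08  0.64 -0.76  1.32  0.44  1.35 -0.65]
scene 164 angle 0.9420450588145559 offset mm 3.978383430560643
side 920 angle 0.952954867729161 offset mm -1.199281665830948
wrist 20674 angle 0.9190842930345173 offset mm 7.910168797470705
```

View pics/wrist5.png

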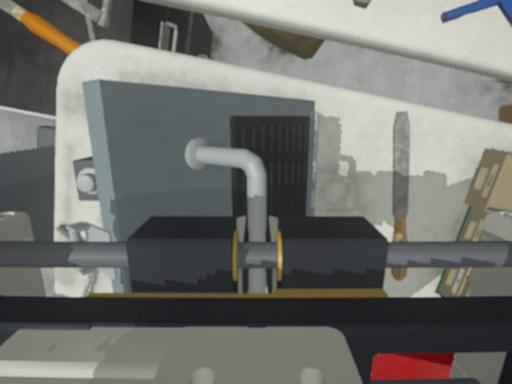

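View pics/side5.png

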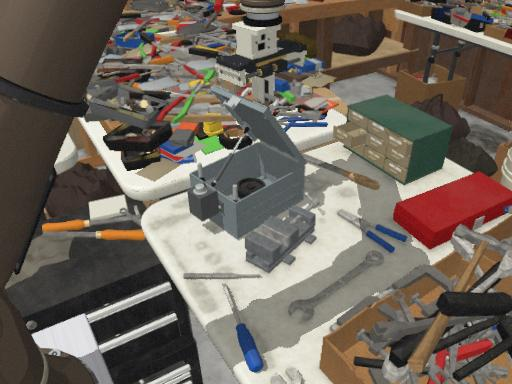

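Every estimate puts the lid at 0.92 to 0.96 rad, so it is past balance, and the bar is still in the pads at (257,255). Now bringing it back to about 0.71.

```bash
python3 -m crank '[[[0,-0.77,0.28],0,255],[[0,-0.75,0.32],0,255],[[0,-0.73,0.37],0,255],[[0,-0.7,0.4],0,255],[[0,-0.68,0.44],0,255]]';python3 -m crank '[[[0,0,0],0,255],[[0,0,0],0,255],[[0,0,0],0,255],[[0,0,0],0,255]]'; python3 ang.py;python3 pl.py
```

```text
clock: 11.65
position: [0.586, 0.2844, 0.2301]
ee_rot: [-1.999, -2.424, -0.001]
force: [0.1, 1.6, 0.4]
width: 0.096
clock: 12.05
position: [0.5865, 0.2845, 0.2306]
ee_rot: [-1.999, -2.423, -0.0]
force: [-1.0, 1.1, 0.5]
width: 0.097
t 12.05 a est 0.7112852435606045 r 173.86575154877133 (170.8) lat mm 0.08824956499492702 F [-1.   1.1  0.5] w 0.09718568874734938 [0.5865 0.2845 0.2306] [-0.06  0.6  -0.78  1.45  0.43  1.27 -0.68]
scene 1631 angle 0.6661131270389767 offset mm 6.190435486130604
side 161 angle 0.9329431550565015 offset mm 3.002603144409637
wrist 24322 angle 0.6687075116257456 offset mm 7.655982471604446
```

The side fit of 0.93 rests on only 161 points because the plate is nearly edge-on, so I discard it. The scene and wrist fits are pulled low by the rubber pad on the rear half. I'll nudge up by about 0.02 to the middle of both estimates, then confirm it stays still.

```bash
python3 -m crank '[[[0,0.25,-0.18],0,255],[[0,0,0],0,255],[[0,0,0],0,255],[[0,0,0],0,255],[[0,0,0],0,255]]';python3 ang.py; python3 -m crank '[[[0,0,0],0,255],[[0,0,0],0,255],[[0,0,0],0,255],[[0,0,0],0,255],[[0,0,0],0,255]]'; python3 ang.py;python3 pl.py
python3 - <<'E'
from cell import *
for l in ["screwdriver_1","scribe_punch"]: print(l,[(x["score"],x["location"]) for x in look_for(l,"side")[:1]])
E
```

```text
clock: 12.7
position: [0.5889, 0.2849, 0.2323]
ee_rot: [-1.999, -2.424, -0.0]
force: [0.0, 2.2, -1.1]
width: 0.095
t 12.7 a est 0.7280565673224211 r 173.94021808919507 (170.8) lat mm 0.07188232152382129 F [ 0.   2.2 -1.1] w 0.09454961544078626 [0.5889 0.2849 0.2323] [-0.06  0.6  -0.78  1.44  0.43  1.28 -0.68]
clock: 13.2
position: [0.5889, 0.2849, 0.2323]
ee_rot: [-1.999, -2.423, -0.0]
force: [-0.2, 2.9, -0.9]
width: 0.096
t 13.2 a est 0.7280440287801268 r 173.93102759730502 (170.8) lat mm 0.07128939485292486 F [-0.2  2.9 -0.9] w 0.09557443605672455 [0.5889 0.2849 0.2323] [-0.06  0.6  -0.78  1.44  0.43  1.28 -0.68]
scene 1537 angle 0.6833642856245024 offset mm 6.152722348894703
side 163 angle 0.9368820466175347 offset mm 5.465684754544739
wrist 24126 angle 0.6857641062807237 offset mm 7.674926478360652
screwdriver_1 [(0.59, [0.3621, -0.0692, 0.0171])]
scribe_punch [(0.91, [0.3955, 0.1066, 0.0107])]
```

View pics/side5.png

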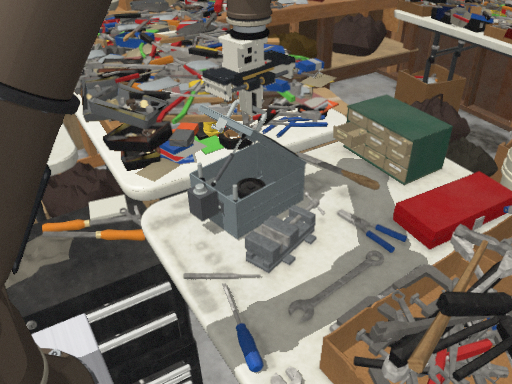

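The side picture shows the lid held still with the bar in the gripper at (250,115). The tools lie where they were: punch at (222,276), screwdriver at (242,330). The button is clear and up at (198,187). Handing in.

```bash
python3 -c "
from cell import workorder; print(workorder.sign_off())"
```

```text
the job is handed in; nothing more can be done
None
```

I pressed the latch button down until it bottomed, at about 22 N, and let it up; the lid popped ajar. I then took the pull bar and raised the lid to about 0.92–0.96 rad, past balance. I brought it back to about 0.69–0.73 rad (39–42°) and handed the job in at 13 s, still gripping the bar.

**Last checks**
- **Lid angle:** the gripper position gave 0.728 rad, and plane fits of the lid from the scene and wrist pictures gave 0.683 and 0.686. All three are inside the 0.63–0.787 band. The plane fits probably read low because the rubber pad sits on the rear half of the lid.
- **Failed check:** the side camera's plane fit gave 0.94 rad. I discarded it because the plate is nearly edge-on there and only 163 points were used; its picture shows the lid at the lower angle.
- **Standing still:** the pose did not change over the last 0.5 s, and the jaw opening stayed at about 9 mm, which fits the 10 mm bar.
- **Carried by the robot:** the wrist force was only about 1–3 N, which is about as small as expected near balance. That the lid is carried rests mainly on the closed grip.
- **Tools:** the screwdriver and punch were found within about 6 mm of where they started, near the finder's own accuracy.
- **Button:** it looks up and clear in the final side picture. I did not measure its travel.

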